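Measure a blind bore with a depth rod and cursor

TASK

Measure the blind bore in the block of the bench gauge: lay the square steel depth rod in the gauge's trough, nose towards the bore, and slide it in, past the light drag of the plunger inside, until it stops dead on the bottom, never pressing with more than 25 N. Then, with the rod left there, slide the gauge's cursor up the trough until its front face just meets the rod's rear end, just as gently, so that the scale shows the exposed length, and let go of everything. Leave the other things on the bench where they are.

Things in the scene. Friction and masses are not known exactly. Their poses are not given: they have to be found in the camera images.
- gauge: Bench gauge, fixed. A base plate 325 x 56 x 10 mm carries an aluminium block (95 long, 50 wide, top 52 mm above the bench) and an open trough. Origin: on the bench under the bore's mouth. x: level, into the bore (block at x = 0 to 95 mm, trough at -225 to 0); z up. Trough floor 22 mm above the bench, channel 18 mm wide, rails flare to 30 mm at their tops, 36 mm above the bench.
- bore_mouth (a point): Bore's mouth, on the laid rod's centre line, 29 mm up; axes as gauge. Bore 19 x 19 mm, in line with the channel. Depth unknown, differs each time: the rod bottoms with 30 to 58 mm inside. In the last 18 mm or less the nose pushes a plunger that drags about 4 N and stays where pushed; at the bottom it stops dead. Home = plunger and rod can go no further.
- rod: Loose depth rod, about 0.14 kg: square steel bar 14 x 14 mm, 120 mm long over all, front 10 mm turned down to a round nose of 10 mm; a black upright grip stands near its rear end. Origin: centre of its underside. x: along the rod towards the nose; z up. It starts lying on the bench, grip up.
- rod_grip (a point): Centre of the rod's upright grip: 24 mm long (x), 12 mm thick (y; take it across this), from 14 to 50 mm above the rod's underside. The point is 32 mm above the underside, 92 mm behind the nose tip, 28 mm ahead of the rear end; axes as rod.
- rod_tip (a point): Tip of the rod's nose, on its centre line (7 mm above its underside).
- rod_end (a point): Centre of the rod's flat rear end, 7 mm above its underside; axes as rod.
- cursor (a joint): How far the cursor has been slid along the trough towards the bore, in m: 0 = far end (front face 175 mm from the bore's mouth), up to 0.125. It needs about 2.5 N to slide and stays where it is left. Front face to mouth = 0.175 - value.
- cursor_face (a point): Cursor: dark carriage 40 mm long, 38 mm wide, on the trough's rails (top 47 mm above the bench), with a steel tongue in the channel, flush with its front face, and a black knob. The point is the centre of the front face that meets the rod's end, 29 mm above the bench; axes as gauge.
- cursor_knob (a point): Centre of the cursor's upright black knob, 26 mm behind the front face: 24 mm along the trough, 12 mm across it, from 46 to 74 mm above the bench; axes as gauge.
- petri: Bystander, to be left alone: closed petri dish, 52 mm across, 10 mm high; origin at the centre of its underside.
- pen: Bystander, to be left alone: slim pen, 145 mm long, 9 mm thick; origin at the centre of its underside.
- pin_block: Bystander, to be left alone: stepped wooden block, 28 x 90 x 26 mm; origin at the centre of its underside.
- sample_vial: Bystander, to be left alone: capped specimen vial, 22 mm across, 55 mm high; origin at the centre of its underside.
- driver: Bystander, to be left alone: small screwdriver, 94 mm long, 12 mm thick; origin at the centre of its underside.
- counter: Bystander, to be left alone: hand tally counter, 44 x 52 x 32 mm; origin at the centre of its underside.
- glue: Bystander, to be left alone: glue bottle with pointed cap, 33 x 52 x 123 mm; origin at the centre of its underside.
Mind the look-alikes: they are no part of the job. Of the things shaped like the rod, the steel one is meant.

How it is judged:
By the outcome, as a careful person would: the job done as asked, in the order asked, and still so for the second after the job is handed in, with the robot touching nothing.
It also fails if it takes over 69 s, if anything falls off the work surface, if the arm or the gripper's body presses on something with over 40 N, if the wrist force passes 120 N, or if a joint passes its speed limit or range.

ROBOT

A 7-joint arm with a two-finger parallel gripper is mounted at the origin on the work surface; the furniture and walls round the work are solid. World frame = base frame: x ahead of the robot, y to its left, z up, the work surface at z = 0. Lengths are in mm, angles in rad, forces in N, time in s.
With the tool pointing down it reaches from about 400 to 875 mm from the base axis. Payload 4.4 kg.
Tool frame: the origin (TCP) lies on the centre line of the jaws, within the pads' length; the fingertips stand 19 mm ahead of it and the grasp point (between the pads) is the TCP; z points along the fingers, y is the line along which they close (so a half turn about z gives the same grasp; the last joint's range is limited). The gripper opens to 85 mm and grips with 20 to 120 N. Pads are 22 mm wide; open, the fingers measure 114 mm over their backs; the gripper's body (76 mm by 85 mm) begins 54 mm behind the grasp point. The pads swing forward as they close: fully open they stand 13 mm farther back than shut.
Start: joints at [1.05, 0.628, 0.038, 1.517, -0.027, 0.996, -0.02], TCP at [285.562, -583.928, 218.713] pointing down, gripper open.
Joint ranges: [-3.06, 3.06], [-0.37, 2.12], [-1.25, 1.32], [0.18, 2.47], [-1.1, 4.24], [0.23, 1.98], [-2.94, 2.94]. Speed limits (rad/s): [2.57, 2.57, 3.14, 3.14, 3.14, 3.14, 3.14].

INTERFACE

Orientations are given as [roll, pitch, yaw] about the fixed x, y, z axes, in that order (R = Rz(yaw) Ry(pitch) Rx(roll)).
In Python, from cell import ctrl, viewer, silhouettes gives the robot as it stands.
- The arm moves only by the shell command python3 -m creep 'ROWS'. ROWS is JSON, a list of rows, each an object with "jaw": the gripper command: -1 is shut, 1 is fully open, values between are in proportion; "xyz": the shift along the tool's x, y, z in mm, a list of three; "angular": the turn, a rotation vector about the tool's x, y, z in rad, a list of three. In form: [{"jaw": jaw, "xyz": [tx, ty, tz], "angular": [rx, ry, rz]}, ...]. A call has 1 to 12 rows; each row is the pose to reach, as a shift and turn from the pose commanded when the call began, along the tool's axes at that moment; what a row does not reach only later rows make up. A row lasts 1/8 s, in which the tool goes at most 62.5 mm and 10.7 degrees, less where a joint would pass 70% of its speed; a pose out of reach is approached as far as the arm can. A call with a gripper value outside its range is refused whole. The fingers move at their own pace and stop on an object; the grip force is fixed at half the most. Time passes only in rows, so rows that repeat a pose let the fingers close. It gives the time, the measured TCP pose, the force, the opening and the grip force at its end, in the units of the state.
- ctrl.read_state(): the state, without advancing time (a new reading comes with each control period).
- viewer.get_image(name): name is "scene" or "top" or "wrist"; returns (picture, depth): 400x640x3 uint8, red, green, blue; 400x640 float32, mm along the optical axis (not along the pixel's ray), 0 where there is no reading.
- viewer.camera_model(name): a dict with "fx", "fy", "cx", "cy" (pixels), "T" (4x4, takes a point from camera to world coordinates). Camera axes: x right, y down, z forward; pixel columns grow to the right and rows downward; lengths in mm; the calibration is good to about 2 mm. A picture is of the moment at which its call begins: read the wrist's pose just before it. camera_model takes no time and is no camera call; for the wrist camera it gives the pose at the moment of the call.
- ctrl.finish_job(): hands the job in; it is judged then, once.
Trained networks look in the newest picture that a camera, given by its name, has taken for a name from the list of things; names that differ only in an ending like _2 or _b are one class to them, and where a whole thing is asked for, a point or a joint stands for the part that bears it (a point fixed in the world has none). Each returns a list of dicts, best first, with "score" (0 to 1); they miss things now and then, are a little off and sometimes report something else, mostly with a low value. They report only what shows in the picture. A call takes as long as a camera call. They do not tell look-alikes from the thing itself.
- silhouettes(camera, target): "pixels" (400x640 bool, what is visible of it) and "xy" ([column, row] in pixels, amid what is visible of it).
The state is a dict: "clock": time; "qpos": joint angles; "qd": joint speeds; "tau": joint torques, N m; "eef_pos": TCP position; "tool_rot": TCP orientation; "force": force on the tool from outside, world axes, zero at the start; "torque": the same for the moment, N m; "width": finger opening in mm; "gripper_force": force on a finger pad.
Only numpy, scipy, OpenCV 4.12 (cv2) and the standard library are available. Lean on these libraries where they do the work, as an engineer would, in place of code of your own. Each camera call takes 0.05 s, during which the arm holds its last target. There are 200 camera calls.

## Working session

There is one attempt and no reset: what is moved stays moved. The work goes in short steps, Python scripts to look and compute and a shell command to move; the robot and the scene stay as the last step left them, time stands still between calls to the robot, and variables do not carry over. Pictures are saved under pics/ and viewed, at most 10 in all, crops included, and the job is handed in when it is done.

```bash
ls; mkdir -p pics
cat > h.py <<'E'
import numpy as np, cv2
from cell import ctrl, viewer, silhouettes
def snap(name,fn):
    p,d=viewer.get_image(name); cv2.imwrite('pics/'+fn,p[:,:,::-1]); return p,d
def world(cam,d,M=None):
    m=M or viewer.camera_model(cam); v,u=np.indices(d.shape)
    P=np.stack([(u-m['cx'])/m['fx']*d,(v-m['cy'])/m['fy']*d,d],-1)
    T=np.array(m['T']); return P@T[:3,:3].T+T[:3,3]
E
python3 - <<'E'
from h import *
s=ctrl.read_state(); print(s)
for c in('top','scene'):
    p,d=snap(c,c+'1.png'); W=world(c,d); np.savez(f'{c}1.npz',p=p,W=W)
    for t in('gauge','rod','cursor'):
        for r in silhouettes(c,t)[:3]:
            m=r['pixels']&(d>0); q=W[m]; print(c,t,round(r['score'],2),r['xy'],m.sum(),np.median(q,0).round(),q.min(0).round(),q.max(0).round())
E
```

```text
pics
{'clock': 0.0, 'qpos': array([ 1.05018035,  0.62933863,  0.03843554,  1.51838473, -0.0269994 ,
        0.99626314, -0.01999818]), 'qd': array([ 0.0003063 , -0.00053284, -0.00061111,  0.00123045, -0.00144497,
       -0.002053  ,  0.00060659]), 'tau': array([ 7.93538456e-04, -5.63397360e+01,  1.22667555e+00, -1.93443775e+01,
        1.10994812e-02,  1.04885155e-02, -1.26559030e-05]), 'eef_pos': array([ 285.28838647, -583.32840921,  217.78848064]), 'tool_rot': array([-3.13971672e+00,  2.12695442e-05,  4.54822949e-01]), 'force': array([ 0.47231314,  0.56713379, -0.21702189]), 'torque': array([-0.00767304, -0.03893188, -0.02971075]), 'gripper_force': 0.0, 'width': 85.01109585151832}
top gauge 0.95 [308.7, 228.9] 3747 [511. -77.  31.] [ 472. -243.   -6.] [558.  92.  79.]
top rod 0.9 [281.4, 292.9] 362 [374. -17.  13.] [355. -78.  -6.] [392.  36.  55.]
top rod 0.84 [358.3, 288.6] 408 [ 375. -188.   13.] [ 320. -223.   -5.] [ 425. -154.   53.]
top rod 0.64 [316.4, 165.4] 385 [ 655. -106.   14.] [ 646. -156.   -4.] [670. -42.  54.]
top cursor 0.84 [361.0, 219.6] 326 [ 524. -199.   47.] [ 506. -220.   39.] [ 545. -178.   79.]
scene gauge 0.98 [313.3, 223.2] 2696 [501. -65.  31.] [ 352. -271.   -1.] [584. 151. 200.]
scene rod 0.96 [385.0, 239.5] 459 [ 387. -174.   15.] [ 322. -213.   -0.] [ 429. -153.   52.]
scene rod 0.7 [298.1, 198.0] 338 [ 651. -116.   15.] [ 645. -165.    1.] [681. -41.  53.]
scene rod 0.61 [346.1, 270.5] 587 [366. -35.  15.] [350. -82.   0.] [390.  38.  53.]
scene cursor 0.8 [352.6, 197.8] 268 [ 519. -192.   48.] [ 501. -271.   -0.] [ 571. -176.   76.]
```

```bash
python3 -c "
import cv2,numpy as np
a=cv2.imread('pics/top1.png')[130:330,200:460];b=cv2.imread('pics/scene1.png')[140:340,220:480]
cv2.imwrite('pics/a.png',np.hstack([cv2.resize(x,(400,308),interpolation=3) for x in(a,b)]).repeat(1,0))
cv2.imwrite('pics/a.png',cv2.resize(a,(780,600),interpolation=3))
cv2.imwrite('pics/b.png',cv2.resize(b,(780,600),interpolation=3))"
```

```text
(no output)
```

View pics/a.png

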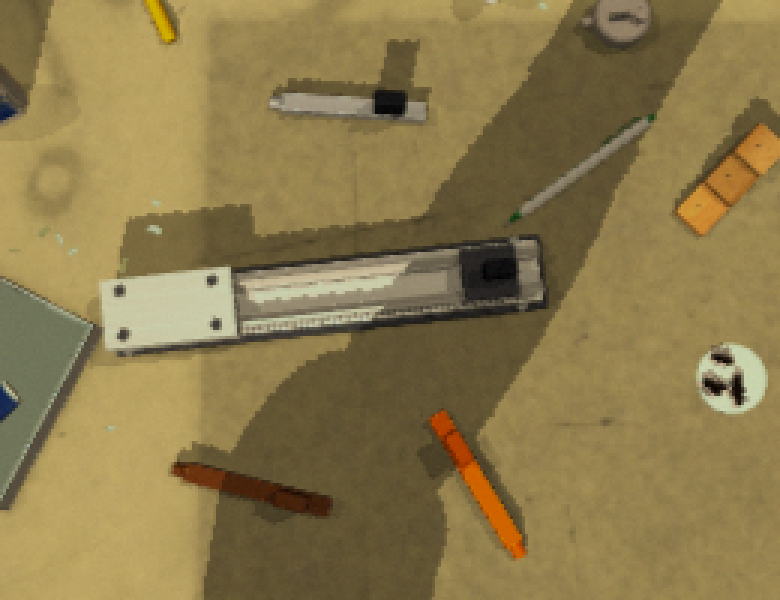

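View pics/b.png

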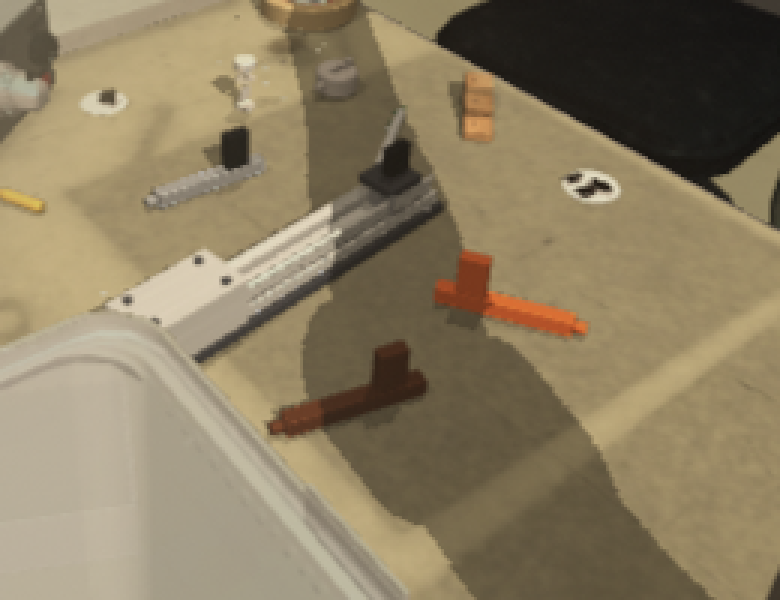

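The top view shows the steel rod (grey, black grip) at full-image pixel ≈(316,165), nose towards +y. The brown and orange look-alikes are below the gauge. The gauge block is on the left, so the bore also points towards +y, and the cursor is at the right end (361,220).

Run:
```python
from h import *
for c in('top','scene'):
    z=np.load(c+'1.npz');W=z['W']
    viewer.get_image(c)
    for t in('gauge','rod','cursor_knob'):
        for r in silhouettes(c,t):
            q=W[r['pixels']]
            if t=='rod' and np.median(q[:,0])<600: continue
            if t=='cursor_knob': print(c,t,r['score'],np.median(q[q[:,2]>60],0)); break
            for lo,hi in ((8,20),(25,40),(40,58),(45,56)):
                k=q[(q[:,2]>lo)&(q[:,2]<hi)&(q[:,0]>400)]
                if len(k)<8: continue
                (cx,cy),(w,h),a=cv2.minAreaRect(k[:,:2].astype(np.float32))
                vx,vy,_,_=cv2.fitLine(k[:,:2].astype(np.float32),2,0,.01,.01).ravel()
                print(c,t,lo,len(k),np.round([cx,cy,w,h,a],1),'line deg',np.degrees(np.arctan2(vy,vx)).round(1), np.median(k,0).round(1))
            break
```

```text
top gauge 8 649 [514.2 -81.5  56.2 323.3   5.3] line deg -82.5 [ 507.  -112.6   12.7]
top gauge 25 721 [514.3 -82.3  50.  312.3   5.4] line deg -83.5 [ 519.6 -103.5   32.9]
top gauge 40 1300 [513.8 -78.   50.6 319.4   5.2] line deg -84.7 [508.1  20.3  50.9]
top gauge 45 1197 [513.4 -68.9  50.3 301.4   5.5] line deg -84.6 [507.5  24.2  51.1]
top rod 8 254 [658.2 -96.8 114.6  15.3  84.6] line deg 83.8 [657.5 -91.   13.2]
top rod 25 17 [ 648.8 -129.2   20.4    2.2   83.2] line deg 85.6 [ 648.9 -130.3   34.2]
top rod 40 63 [ 654.3 -130.3   22.3   11.8   87.5] line deg 85.8 [ 654.4 -130.2   49.1]
top rod 45 61 [ 654.3 -130.3   22.3   11.8   87.5] line deg 83.7 [ 654.4 -130.3   49.3]
top cursor_knob 0.84 [ 525.04722134 -203.81853132   72.83649109]
scene gauge 8 462 [ 495.6 -112.9   76.8  308.    20. ] line deg -84.2 [489.8 -85.3  12. ]
scene gauge 25 685 [511.2 -87.8  43.6 290.6   6.1] line deg -80.6 [509.5 -90.9  32.2]
scene gauge 40 860 [512.4 -66.9  53.1 301.9   5.4] line deg -85.5 [505.6  21.3  52.8]
scene gauge 45 781 [512.4 -66.9  53.1 301.9   5.4] line deg -85.5 [506.1  23.7  52.9]
scene rod 8 200 [655.8 -96.1 119.2  17.7  85.5] line deg 83.5 [653.7 -92.8  14.2]
scene rod 25 46 [ 649.7 -126.    24.9    9.7   65.4] line deg 72.1 [ 649.9 -125.    32.3]
scene rod 40 42 [ 652.2 -127.7   24.5   10.4   80.1] line deg 80.3 [ 650.  -126.    47.7]
scene rod 45 29 [ 652.6 -127.7   22.    10.    86.9] line deg 86.5 [ 649.9 -126.3   49.4]
scene cursor_knob 0.49 [ 520.77545223 -196.94568483   70.85454615]
```

```bash
cat >> h.py <<'E'
from scipy.spatial.transform import Rotation as R
def plan(x,y,z,yawdeg,cmd=None):
    s=ctrl.read_state(); p=np.array(s['eef_pos']); Rc=R.from_euler('xyz',s['tool_rot'])
    if cmd is not None: p=np.array(cmd[:3]); Rc=R.from_euler('xyz',[np.pi,0,np.radians(cmd[3])])
    Rt=R.from_euler('xyz',[np.pi,0,np.radians(yawdeg)])
    print('clock',s['clock'],'xyz',(Rc.inv().apply(np.array([x,y,z])-p)).round(1).tolist(),'ang',(Rc.inv()*Rt).as_rotvec().round(3).tolist())
E
python3 -c "
from h import *
plan(654,-130,180,85.5)"
```

```text
clock 0.8 xyz [530.4, -246.0, 38.8] ang [0.0, -0.0, -1.037]
```

```bash
python3 -m creep '[{"jaw":1,"xyz":[530.4,-246,38.8],"angular":[0,0,-1.037]},{"jaw":1,"xyz":[530.4,-246,38.8],"angular":[0,0,-1.037]},{"jaw":1,"xyz":[530.4,-246,38.8],"angular":[0,0,-1.037]},{"jaw":1,"xyz":[530.4,-246,38.8],"angular":[0,0,-1.037]},{"jaw":1,"xyz":[530.4,-246,38.8],"angular":[0,0,-1.037]},{"jaw":1,"xyz":[530.4,-246,38.8],"angular":[0,0,-1.037]},{"jaw":1,"xyz":[530.4,-246,38.8],"angular":[0,0,-1.037]},{"jaw":1,"xyz":[530.4,-246,38.8],"angular":[0,0,-1.037]},{"jaw":1,"xyz":[530.4,-246,38.8],"angular":[0,0,-1.037]},{"jaw":1,"xyz":[530.4,-246,38.8],"angular":[0,0,-1.037]},{"jaw":1,"xyz":[530.4,-246,38.8],"angular":[0,0,-1.037]},{"jaw":1,"xyz":[530.4,-246,38.8],"angular":[0,0,-1.037]}]'
python3 - <<'E'
from h import *
s=ctrl.read_state(); print(s['eef_pos'],s['tool_rot'],s['clock'])
M=viewer.camera_model('wrist'); p,d=snap('wrist','w1.png'); W=world('wrist',d,M); np.savez('w1.npz',p=p,W=W)
print(np.array(M['T']).round(2).tolist(),M['fx'])
for t in('rod','gauge'):
    for r in silhouettes('wrist',t):
        q=W[r['pixels']]; print(t,r['score'],r['xy'],len(q))
        for lo,hi in ((8,20),(25,40),(45,56)):
            k=q[(q[:,2]>lo)&(q[:,2]<hi)]
            if len(k)>30:
                a=cv2.minAreaRect(k[:,:2].astype(np.float32)); print(lo,len(k),np.round([*a[0],*a[1],a[2]],1),np.median(k,0).round(1))
E
```

```text
clock: 2.3
eef_pos: [652.7, -132.8, 179.9]
tool_rot: [-3.14, 0.002, 1.489]
force: [-0.9, -0.5, 0.2]
width: 85.4
gripper_force: 0.0
[ 652.74526283 -132.82095316  179.85083309] [-3.14044754e+00  2.20267993e-03  1.48904975e+00] 2.3
[[1.0, -0.08, -0.03, 659.9], [-0.08, -0.95, -0.31, -54.88], [-0.0, 0.31, -0.95, 335.2], [0.0, 0.0, 0.0, 1.0]] 336.68339829917045
rod 0.92 [64.2, 244.6] 1563
8 834 [ 372.9 -187.7  119.7   13.9   30. ] [ 364.6 -195.4   14.4]
25 176 [ 404.4 -174.2   24.7   11.    61.7] [ 409.2 -167.3   32.8]
45 340 [ 399.6 -172.3   25.8   11.8   29.7] [ 401.8 -171.3   50.3]
rod 0.63 [321.9, 139.0] 1807
8 1324 [657.4 -97.3 118.4  13.3  85.1] [658.7 -79.7  14.3]
25 48 [ 655.2 -118.     2.2   12.    84.1] [ 654.8 -117.2   33.5]
45 372 [ 654.4 -128.6   23.6   11.5   85.4] [ 654.4 -128.1   50.3]
rod 0.57 [8.1, 90.2] 2570
8 1632 [377.4 -22.6 119.   13.9  71. ] [375.1 -30.4  13.7]
gauge 0.63 [167.0, 120.5] 19245
8 2718 [ 527.9 -105.4   33.   270.4    5.3] [538.4 -84.1  10.9]
25 5127 [512.7 -93.3  49.2 238.    3.3] [509.8 -81.   33.3]
45 4626 [514.7 -88.5  50.9 231.8   5.5] [510.    0.6  52.2]
```

View pics/w1.png

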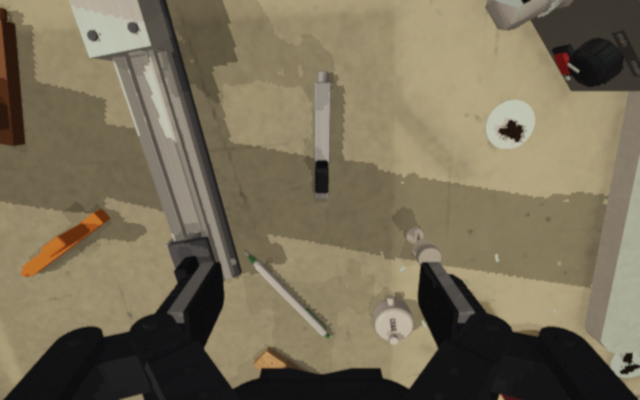

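The wrist view shows the steel rod at (322,139), grip at (321,177), nose up (+y). The gauge is to the left with the cursor at (192,262), and the pen, vial and counter are below.

Run:
```python
from h import *
plan(654.5,-129,38,85.2)
W=np.load('w1.npz')['W'].reshape(-1,3); W2=np.load('top1.npz')['W'].reshape(-1,3)
for w in(W,W2):
    k=w[(abs(w[:,1]+129)<28)&(abs(w[:,0]-654)<70)&(abs(w[:,0]-654)>12)&(w[:,2]>6)&(w[:,2]<80)]
    print(len(k), [] if len(k)==0 else (k.min(0),k.max(0)))
# gauge fit from wrist: outer block/trough
w=W
for y0 in range(-230,60,20):
    k=w[(abs(w[:,1]-y0)<5)&(w[:,0]>460)&(w[:,0]<570)]
    f=k[(k[:,2]>19)&(k[:,2]<25)]; b=k[(k[:,2]>33)]
    print(y0,len(f),f[:,0].min().round(1) if len(f) else '',f[:,0].max().round(1) if len(f) else '',np.percentile(b[:,0],[1,99]).round(1) if len(b) else '', np.median(b[:,2]).round(1) if len(b) else '')
```

```text
clock 2.45 xyz [3.9, 1.2, 142.2] ang [-0.0, 0.001, 0.001]
0 []
0 []
-230 80 541.8 550.8  
-210 85 539.6 548.9 [542.9 542.9] 35.4
-190 92 537.8 547.2 [505.9 543.1] 48.0
-170 246 511.9 545.7 [504.3 539.1] 35.5
-150 260 509.9 543.4 [502.4 537.6] 35.6
-130 268 508.1 541.8 [500.3 536. ] 35.5
-110 287 505.8 539.7 [498.5 533.8] 35.4
-90 306 503.4 538.3 [496.5 532. ] 35.5
-70 326 502.7 536.6 [495.1 530.1] 35.7
-50 343 500.2 534.3 [493.3 528.3] 35.5
-30 361 499.3 533.5 [491.3 526.7] 35.5
-10 217 496.6 532.3 [482.4 532. ] 52.0
10 39 529.2 531.0 [480.6 530.6] 52.3
30 12 528.1 529.4  
50 0
```

```bash
python3 -m creep '[{"jaw":0,"xyz":[3.9,1.2,60],"angular":[0,0,0]},{"jaw":0,"xyz":[3.9,1.2,110],"angular":[0,0,0]},{"jaw":0,"xyz":[3.9,1.2,141],"angular":[0,0,0]},{"jaw":0,"xyz":[3.9,1.2,141],"angular":[0,0,0]},{"jaw":-1,"xyz":[3.9,1.2,141],"angular":[0,0,0]},{"jaw":-1,"xyz":[3.9,1.2,141],"angular":[0,0,0]},{"jaw":-1,"xyz":[3.9,1.2,141],"angular":[0,0,0]},{"jaw":-1,"xyz":[3.9,1.2,141],"angular":[0,0,0]},{"jaw":-1,"xyz":[3.9,1.2,141],"angular":[0,0,0]},{"jaw":-1,"xyz":[3.9,1.2,141],"angular":[0,0,0]}]'
python3 - <<'E'
from h import *
# block front face (mouth) from wrist pic w1 along gauge axis
W=np.load('w1.npz')['W'].reshape(-1,3); a=np.radians(95.24); ux=np.array([np.cos(a),np.sin(a)]); uy=np.array([-ux[1],ux[0]])
o=np.array([509,-30.]); g=(W[:,:2]-o)@ux; h=(W[:,:2]-o)@uy
k=(W[:,2]>49)&(W[:,2]<55)&(abs(h)<26)&(g>-60); print('h range',np.percentile(h[k],[1,99]))
for c in(-20,-10,0,10,20):
    m=k&(abs(h-c)<4); print(c,np.sort(g[m])[:3].round(1))
W=np.load('top1.npz')['W'].reshape(-1,3);g=(W[:,:2]-o)@ux; h=(W[:,:2]-o)@uy
k=(W[:,2]>47)&(W[:,2]<56)&(abs(h)<22)&(g>-20); print(np.percentile(g[k],[0,1,99,100]))
E
```

```text
clock: 3.7
eef_pos: [655.5, -126.1, 38.9]
tool_rot: [-3.142, -0.0, 1.492]
force: [0.1, 0.2, -0.3]
width: 0.1
gripper_force: 0.0
h range [-24.80621397  24.90891129]
-20 [16.8 16.9 16.9]
-10 [16.7 17.  17. ]
0 [16.8 16.9 17. ]
10 [16.9 17.  17.1]
20 [16.9 17.  17. ]
[ 16.26246615  17.25891945 608.16916554 613.37100518]
```

Run:
```python
from h import *
s=ctrl.read_state(); print(s['eef_pos'],s['width'],s['qd'].round(3))
M=viewer.camera_model('wrist'); p,d=snap('wrist','w2.png'); W=world('wrist',d,M)
for r in silhouettes('wrist','rod'):
        q=W[r['pixels']]; print(r['score'],r['xy'],len(q))
        for lo,hi in ((8,20),(25,40),(45,56)):
            k=q[(q[:,2]>lo)&(q[:,2]<hi)]
            if len(k)>30:
                a=cv2.minAreaRect(k[:,:2].astype(np.float32)); print(lo,len(k),np.round([*a[0],*a[1],a[2]],1),np.median(k,0).round(1))
```

```text
[ 655.45770452 -126.13225777   38.92006986] 0.06364275521797454 [-0.001  0.001 -0.001  0.002 -0.     0.001  0.001]
0.84 [318.2, 158.3] 4427
8 3821 [658.5 -82.7  90.7  13.9  84.8] [659.  -76.5  14.3]
25 255 [ 655.4 -117.5    3.1   11.9   83.2] [ 655.4 -117.    33.2]
45 146 [ 655.3 -117.2    1.8   11.1   87.9] [ 655.3 -117.2   48.3]
```

View pics/w2.png

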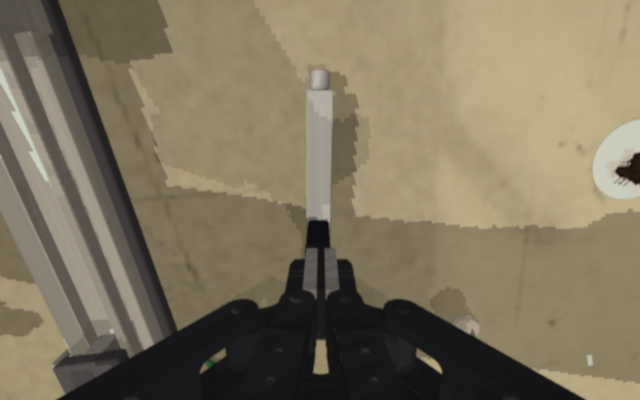

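Run:
```python
from h import *
M=viewer.camera_model('wrist'); p,d=viewer.get_image('wrist'); W=world('wrist',d,M); s=ctrl.read_state()
print(s['eef_pos'],s['gripper_force'])
for r in(225,240,246,252,260,270,285,300,320,335):
    print(r,[(c,*W[r,c].round(0).astype(int)) for c in(300,311,322,331,345)])
cv2.imwrite('pics/w2c.png',cv2.resize(cv2.imread('pics/w2.png')[200:400,240:400],(640,600*4//3*1//1 if 0 else 600),interpolation=2))
```

```text
[ 655.45894911 -126.14480048   38.83760098] 0.0
225 [(300, np.int64(643), np.int64(-126), np.int64(0)), (311, np.int64(652), np.int64(-116), np.int64(25)), (322, np.int64(658), np.int64(-117), np.int64(24)), (331, np.int64(662), np.int64(-127), np.int64(0)), (345, np.int64(671), np.int64(-128), np.int64(0))]
240 [(300, np.int64(642), np.int64(-136), np.int64(0)), (311, np.int64(652), np.int64(-116), np.int64(45)), (322, np.int64(657), np.int64(-117), np.int64(43)), (331, np.int64(662), np.int64(-137), np.int64(1)), (345, np.int64(671), np.int64(-138), np.int64(0))]
246 [(300, np.int64(642), np.int64(-140), np.int64(1)), (311, np.int64(652), np.int64(-117), np.int64(50)), (322, np.int64(657), np.int64(-118), np.int64(49)), (331, np.int64(661), np.int64(-141), np.int64(1)), (345, np.int64(670), np.int64(-141), np.int64(2))]
252 [(300, np.int64(641), np.int64(-144), np.int64(0)), (311, np.int64(653), np.int64(-115), np.int64(60)), (322, np.int64(658), np.int64(-116), np.int64(59)), (331, np.int64(661), np.int64(-116), np.int64(59)), (345, np.int64(670), np.int64(-146), np.int64(1))]
260
[... 896 characters left out ...]
97)), (322, np.int64(657), np.int64(-119), np.int64(90)), (331, np.int64(660), np.int64(-115), np.int64(97)), (345, np.int64(665), np.int64(-114), np.int64(100))]
320 [(300, np.int64(651), np.int64(-113), np.int64(109)), (311, np.int64(654), np.int64(-115), np.int64(107)), (322, np.int64(656), np.int64(-128), np.int64(89)), (331, np.int64(660), np.int64(-115), np.int64(108)), (345, np.int64(664), np.int64(-116), np.int64(107))]
335 [(300, np.int64(652), np.int64(-109), np.int64(120)), (311, np.int64(653), np.int64(-126), np.int64(100)), (322, np.int64(656), np.int64(-135), np.int64(90)), (331, np.int64(660), np.int64(-118), np.int64(110)), (345, np.int64(664), np.int64(-110), np.int64(120))]
```

View pics/w2c.png

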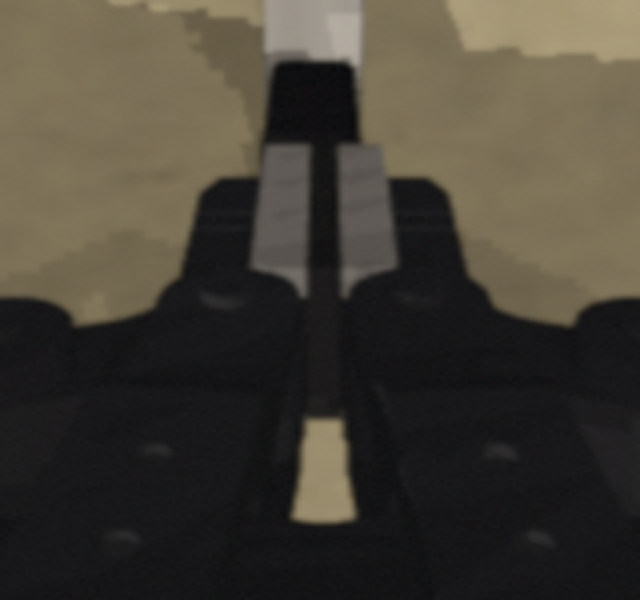

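The wrist view shows the fingers shut above the grip. The tips end at row 248, about z 52, while the grip's top below them is at z 50. The fingers therefore sit about 32 mm higher than the reported TCP implies. I'll open up, go down in steps and check the tip height by depth.

```bash
python3 -m creep '[{"jaw":0,"xyz":[0,0,0],"angular":[0,0,0]},{"jaw":0,"xyz":[0,0,0],"angular":[0,0,0]},{"jaw":0,"xyz":[0,-0.5,8],"angular":[0,0,0]},{"jaw":0,"xyz":[-2.5,-0.5,14],"angular":[0,0,0]},{"jaw":0,"xyz":[-2.5,-0.5,14],"angular":[0,0,0]}]'
cat > tips.py <<'E'
from h import *
M=viewer.camera_model('wrist'); p,d=viewer.get_image('wrist'); W=world('wrist',d,M); s=ctrl.read_state()
print('eef',s['eef_pos'].round(1),'cam',np.array(M['T'])[:3,3].round(1),'width',s['width'])
e=s['eef_pos']; psi=s['tool_rot'][2]; ux=np.array([np.cos(psi),np.sin(psi)]); uy=np.array([-ux[1],ux[0]])
g=(W[...,:2]-e[:2])@ux; h=(W[...,:2]-e[:2])@uy; z=W[...,2]
for sg in(-1,1):
    k=(sg*h>s['width']/2-3)&(sg*h<s['width']/2+25)&(abs(g)<16)&(z>4)&(z<100)
    print(sg,k.sum(),'tip z',np.sort(z[k])[[0,5,20,60]].round(1) if k.sum()>60 else z[k],'inner h',(sg*h[k&(z<z[k].min()+15)]).min() if k.sum() else '')
E
python3 tips.py
```

```text
clock: 4.47
eef_pos: [654.0, -129.0, 23.9]
tool_rot: [-3.14, 0.0, 1.491]
force: [-0.0, -0.4, 0.6]
width: 42.7
gripper_force: 0.0
eef [ 654.4 -128.9   24.4] cam [661.  -51.4 179.4] width 42.82101686966751
-1 6814 tip z [38.6 39.3 40.4 42.5] inner h 21.265321606132165
1 6929 tip z [38.9 39.4 40.8 42.7] inner h 20.890554318295948
```

```bash
python3 -m creep '[{"jaw":0,"xyz":[0,0,8],"angular":[0,0,0]},{"jaw":0,"xyz":[0,0,14],"angular":[0,0,0]},{"jaw":0,"xyz":[0,0,18],"angular":[0,0,0]},{"jaw":0,"xyz":[0,0,18],"angular":[0,0,0]}]'; python3 tips.py
```

```text
clock: 5.03
eef_pos: [654.5, -128.5, 6.4]
tool_rot: [-3.141, -0.0, 1.492]
force: [-0.1, 0.0, -0.2]
width: 42.7
gripper_force: 0.0
eef [ 654.7 -128.6    6.7] cam [661.3 -50.9 162. ] width 42.51444536607087
-1 7219 tip z [20.6 21.8 23.2 25.1] inner h 21.447137416404168
1 7646 tip z [21.4 21.7 23.3 25.3] inner h 20.769186802602913
```

```bash
python3 -m creep '[{"jaw":-1,"xyz":[0,0,0],"angular":[0,0,0]},{"jaw":-1,"xyz":[0,0,0],"angular":[0,0,0]},{"jaw":-1,"xyz":[0,0,0],"angular":[0,0,0]},{"jaw":-1,"xyz":[0,0,0],"angular":[0,0,0]},{"jaw":-1,"xyz":[0,0,0],"angular":[0,0,0]}]'; python3 tips.py
```

```text
clock: 5.7
eef_pos: [655.0, -128.6, 7.2]
tool_rot: [3.141, 0.0, 1.492]
force: [-0.9, -0.2, 2.3]
width: 11.2
gripper_force: 59.1
eef [ 655.  -128.6    7.2] cam [661.7 -51.  162.7] width 11.255601188764498
-1 6471 tip z [13.1 13.5 13.8 14.4] inner h 2.630946902921457
1 6547 tip z [12.5 13.4 13.8 14.6] inner h 2.7420408694121656
```

Run:
```python
from h import *
plan(655,-128.6,75,85.4); plan(517.2,-119.7,75,95.3)
```

```text
clock 5.75 xyz [0.0, 0.1, -67.8] ang [0.0, 0.0, 0.001]
clock 5.75 xyz [-2.0, -138.0, -67.9] ang [0.0, 0.0, -0.172]
```

```bash
python3 -m creep '[{"jaw":-1,"xyz":[0,0,-25],"angular":[0,0,0]},{"jaw":-1,"xyz":[0,0,-68],"angular":[0,0,0]},{"jaw":-1,"xyz":[0,-30,-68],"angular":[0,0,-0.05]},{"jaw":-1,"xyz":[-1,-75,-68],"angular":[0,0,-0.11]},{"jaw":-1,"xyz":[-2,-115,-68],"angular":[0,0,-0.172]},{"jaw":-1,"xyz":[-2,-138,-68],"angular":[0,0,-0.172]},{"jaw":-1,"xyz":[-2,-138,-68],"angular":[0,0,-0.172]},{"jaw":-1,"xyz":[-2,-138,-68],"angular":[0,0,-0.172]}]'
cat > look.py <<'E'
from h import *
import sys
s=ctrl.read_state(); M=viewer.camera_model('wrist'); p,d=snap('wrist',sys.argv[1]); W=world('wrist',d,M)
a=np.radians(95.24); ux=np.array([np.cos(a),np.sin(a)]); uy=np.array([-ux[1],ux[0]])
mo=np.array([507.45,-13.1]); g=(W[...,:2]-mo)@ux; h=(W[...,:2]-mo)@uy; z=W[...,2]
e=s['eef_pos']; print(s['clock'],'eef',e.round(1),np.degrees(s['tool_rot'][2]).round(2),'F',s['force'].round(1),s['width'].round(1),'eef in gauge',((e[:2]-mo)@ux).round(1),((e[:2]-mo)@uy).round(1))
k=(z>49)&(z<55)&(abs(h)<25)&(g>-8)&(g<110)
if k.sum(): print('block edge g',np.percentile(g[k],[1,5]).round(1),'h',np.percentile(h[k],[1,99]).round(1))
for g0 in(-20,-40,-60,-80):
    k=(abs(g-g0)<3)&(abs(h)<24)&(z>34)&(z<37.5); 
    if k.sum(): print('rails',g0,np.percentile(h[k],[1,99]).round(1), np.percentile(h[k],[1,99]).mean().round(2))
for r in silhouettes('wrist','rod'):
    m=r['pixels']; q=np.c_[g[m],h[m],z[m]]
    if abs(np.median(q[:,1]))>40: continue
    zt=np.median(q[:,2]); k=q[abs(q[:,2]-zt)<4]; print('rod',round(r['score'],2),'ztop',zt.round(1),'g max',np.percentile(q[:,0],[1,99]).round(1))
    for c in np.arange(-100,40,15):
        w=k[abs(k[:,0]-c)<5]
        if len(w)>10: print('  g',c,'h',np.percentile(w[:,1],[3,97]).round(1),np.percentile(w[:,1],[3,97]).mean().round(2))
E
python3 look.py w3.png
```

```text
clock: 6.75
eef_pos: [518.8, -119.8, 75.1]
tool_rot: [3.139, 0.0, 1.664]
force: [1.0, -0.9, -1.5]
width: 10.9
gripper_force: 58.8Traceback (most recent call last):
  File "look.py", line 6, in <module>
    e=s['eef_pos']; print(s['clock'],'eef',e.round(1),np.degrees(s['tool_rot'][2]).round(2),'F',s['force'].round(1),s['width'].round(1),'eef in gauge',((e[:2]-mo)@ux).round(1),((e[:2]-mo)@uy).round(1))
                                                                                                                    ^^^^^^^^^^^^^^^^
AttributeError: 'float' object has no attribute 'round'
```

View pics/w3.png

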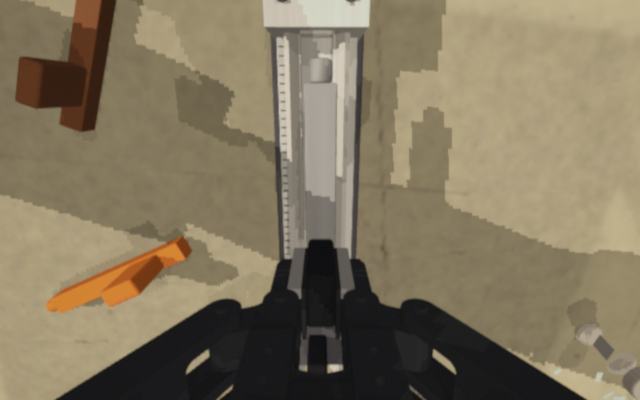

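The rod is held level over the trough, nose at (320,68). The block's front edge is at row 28, and the rod is in line with the channel.

```bash
sed -i "s/s\['width'\].round(1)/s['width']/" look.py; python3 look.py w4.png
```

```text
6.8 eef [ 518.9 -119.7   75. ] 95.33 F [-0.1 -1.6 -0.2] 10.969588361918868 eef in gauge -107.2 -1.7
block edge g [0.3 0.5] h [-24.2  24.6]
rails -20 [-17.1  17.8] 0.34
rails -40 [-17.1  17.4] 0.18
rails -60 [-17.   17.3] 0.14
rails -80 [-17.2  17.3] 0.04
rod 0.61 ztop 82.5 g max [-117.   -17.2]
  g -100 h [-8.7  4.3] -2.18
  g -85 h [-8.6  4.2] -2.19
  g -70 h [-8.3  4.5] -1.92
  g -55 h [-8.1  4.3] -1.9
  g -40 h [-8.6  4.6] -1.99
  g -25 h [-8.   4.5] -1.8
```

```bash
python3 -m creep '[{"jaw":-1,"xyz":[0,-2.2,10],"angular":[0,0,0]},{"jaw":-1,"xyz":[0,-2.2,25],"angular":[0,0,0]},{"jaw":-1,"xyz":[0,-2.2,34],"angular":[0,0,0]},{"jaw":-1,"xyz":[0,-2.2,39],"angular":[0,0,0]},{"jaw":-1,"xyz":[0,-2.2,43],"angular":[0,0,0]},{"jaw":-1,"xyz":[0,-2.2,44],"angular":[0,0,0]},{"jaw":-1,"xyz":[0,-2.2,44],"angular":[0,0,0]}]'; python3 look.py w5.png
```

```text
clock: 7.78
eef_pos: [514.9, -119.9, 30.7]
tool_rot: [-3.141, -0.0, 1.664]
force: [0.1, -0.8, -0.7]
width: 10.7
gripper_force: 59.1
7.775 eef [ 514.9 -119.9   30.7] 95.33 F [ 0.1 -0.8 -0.7] 10.711137375248757 eef in gauge -107.0 2.3
block edge g [0.1 0.3] h [-24.2  24.5]
rails -20 [-17.1  17.7] 0.33
rails -40 [-17.2  17.5] 0.18
rails -60 [-17.3  17.7] 0.19
rails -80 [-17.4  17.3] -0.04
rod 0.68 ztop 38.4 g max [-116.9  -16.9]
  g -100 h [-4.7  8.8] 2.08
  g -85 h [-4.4  8.6] 2.09
  g -70 h [-4.5  8.8] 2.13
  g -55 h [-4.4  8.7] 2.14
  g -40 h [-4.5  8.7] 2.1
  g -25 h [-4.1  8.5] 2.19
```

```bash
python3 -m creep '[{"jaw":-1,"xyz":[0,1.9,0],"angular":[0,0,0]},{"jaw":-1,"xyz":[0,1.9,1],"angular":[0,0,0]},{"jaw":-1,"xyz":[0,1.9,2],"angular":[0,0,0]},{"jaw":-1,"xyz":[0,1.9,2],"angular":[0,0,0]}]'; python3 look.py w6.png
```

```text
clock: 8.38
eef_pos: [516.8, -119.7, 29.1]
tool_rot: [3.141, 0.0, 1.664]
force: [0.1, 0.1, 1.3]
width: 11.4
gripper_force: 59.5
8.375 eef [ 516.8 -119.7   29.1] 95.33 F [0.1 0.1 1.3] 11.368454273397655 eef in gauge -107.0 0.4
block edge g [0.2 0.3] h [-24.3  24.6]
rails -20 [-17.1  17.7] 0.3
rails -40 [-17.   17.5] 0.29
rails -60 [-17.3  17.4] 0.04
rails -80 [-17.2  17.6] 0.21
rod 0.72 ztop 36.8 g max [-117.   -17.2]
  g -100 h [-6.1  6.9] 0.41
  g -85 h [-6.4  6.3] -0.02
  g -70 h [-6.4  7. ] 0.32
  g -55 h [-6.   6.7] 0.38
  g -40 h [-6.2  6.6] 0.2
  g -25 h [-5.6  6.5] 0.46
```

```bash
python3 -m creep '[{"jaw":-1,"xyz":[3,0,0],"angular":[0,0,0]},{"jaw":-1,"xyz":[6,0,0],"angular":[0,0,0]},{"jaw":-1,"xyz":[9,0,0],"angular":[0,0,0]},{"jaw":-1,"xyz":[12,0,0],"angular":[0,0,0]},{"jaw":-1,"xyz":[15,0,0],"angular":[0,0,0]},{"jaw":-1,"xyz":[18,0,0],"angular":[0,0,0]}]'
python3 -m creep '[{"jaw":-1,"xyz":[3,0,0],"angular":[0,0,0]},{"jaw":-1,"xyz":[6,0,0],"angular":[0,0,0]},{"jaw":-1,"xyz":[9,0,0],"angular":[0,0,0]},{"jaw":-1,"xyz":[11,0,0],"angular":[0,0,0]},{"jaw":-1,"xyz":[13,0,0],"angular":[0,0,0]}]'
python3 -m creep '[{"jaw":-1,"xyz":[2,0,0],"angular":[0,0,0]},{"jaw":-1,"xyz":[4,0,0],"angular":[0,0,0]},{"jaw":-1,"xyz":[6,0,0],"angular":[0,0,0]},{"jaw":-1,"xyz":[8,0,0],"angular":[0,0,0]}]'
```

```text
clock: 9.22
eef_pos: [515.3, -101.8, 29.1]
tool_rot: [3.141, 0.0, 1.664]
force: [0.1, -2.8, 3.6]
width: 11.2
gripper_force: 59.7
clock: 9.85
eef_pos: [514.0, -88.9, 29.1]
tool_rot: [3.141, 0.0, 1.664]
force: [-0.2, -3.4, 5.0]
width: 11.0
gripper_force: 60.0
clock: 10.35
eef_pos: [513.3, -81.0, 29.0]
tool_rot: [3.141, 0.0, 1.664]
force: [0.4, -3.2, 5.4]
width: 11.2
gripper_force: 60.0
```

```bash
for i in 1; do python3 -m creep '[{"jaw":-1,"xyz":[1,0,-0.4],"angular":[0,0,0]},{"jaw":-1,"xyz":[2,0,-0.4],"angular":[0,0,0]},{"jaw":-1,"xyz":[3,0,-0.4],"angular":[0,0,0]},{"jaw":-1,"xyz":[4,0,-0.4],"angular":[0,0,0]}]'; done
python3 -m creep '[{"jaw":-1,"xyz":[1,0,0],"angular":[0,0,0]},{"jaw":-1,"xyz":[2,0,0],"angular":[0,0,0]},{"jaw":-1,"xyz":[3,0,0],"angular":[0,0,0]}]'
```

```text
clock: 10.85
eef_pos: [512.5, -77.4, 29.1]
tool_rot: [-3.141, 0.0, 1.663]
force: [0.8, -4.0, -1.1]
width: 11.1
gripper_force: 59.3
clock: 11.22
eef_pos: [512.2, -74.2, 29.2]
tool_rot: [-3.141, 0.0, 1.664]
force: [0.2, -3.5, -0.8]
width: 11.2
gripper_force: 59.1
```

```bash
python3 -m creep '[{"jaw":-1,"xyz":[1,0,0],"angular":[0,0,0]},{"jaw":-1,"xyz":[2,0,0],"angular":[0,0,0]},{"jaw":-1,"xyz":[3,0,0],"angular":[0,0,0]}]'
```

```text
clock: 11.6
eef_pos: [512.0, -70.9, 29.2]
tool_rot: [-3.141, 0.0, 1.664]
force: [-1.0, -2.8, -2.0]
width: 10.7
gripper_force: 59.0
```

```bash
python3 -m creep '[{"jaw":-1,"xyz":[1,0,0],"angular":[0,0,0]},{"jaw":-1,"xyz":[2,0,0],"angular":[0,0,0]}]'
```

```text
clock: 11.85
eef_pos: [511.8, -68.9, 29.3]
tool_rot: [-3.141, 0.0, 1.664]
force: [-0.5, -3.5, -2.4]
width: 11.2
gripper_force: 58.9
```

```bash
python3 -m creep '[{"jaw":-1,"xyz":[1,0,0],"angular":[0,0,0]},{"jaw":-1,"xyz":[2,0,0],"angular":[0,0,0]}]'
```

```text
clock: 12.1
eef_pos: [511.7, -66.9, 29.3]
tool_rot: [-3.141, -0.0, 1.664]
force: [-0.8, -4.1, -2.4]
width: 11.2
gripper_force: 58.9
```

```bash
python3 -m creep '[{"jaw":-1,"xyz":[0.7,0,0],"angular":[0,0,0]},{"jaw":-1,"xyz":[1.4,0,0],"angular":[0,0,0]},{"jaw":-1,"xyz":[2,0,0],"angular":[0,0,0]}]'
```

```text
clock: 12.48
eef_pos: [511.5, -65.0, 29.3]
tool_rot: [-3.141, 0.0, 1.664]
force: [-0.5, -3.3, -1.9]
width: 11.2
gripper_force: 58.9
```

```bash
python3 -m creep '[{"jaw":-1,"xyz":[0.7,0,0],"angular":[0,0,0]},{"jaw":-1,"xyz":[1.4,0,0],"angular":[0,0,0]},{"jaw":-1,"xyz":[2,0,0],"angular":[0,0,0]}]'
```

```text
clock: 12.85
eef_pos: [511.4, -62.9, 29.3]
tool_rot: [-3.141, -0.0, 1.664]
force: [-0.1, -4.3, -2.9]
width: 11.3
gripper_force: 58.9
```

```bash
python3 -m creep '[{"jaw":-1,"xyz":[0.7,0,0],"angular":[0,0,0]},{"jaw":-1,"xyz":[1.4,0,0],"angular":[0,0,0]},{"jaw":-1,"xyz":[2,0,0],"angular":[0,0,0]}]'
```

```text
clock: 13.22
eef_pos: [511.3, -61.9, 29.4]
tool_rot: [-3.141, 0.001, 1.663]
force: [-1.2, -6.9, -1.1]
width: 11.0
gripper_force: 59.0
```

```bash
python3 -m creep '[{"jaw":-1,"xyz":[0.5,0,0],"angular":[0,0,0]},{"jaw":-1,"xyz":[1,0,0],"angular":[0,0,0]},{"jaw":-1,"xyz":[1,0,0],"angular":[0,0,0]}]'
```

```text
clock: 13.6
eef_pos: [511.2, -61.9, 29.5]
tool_rot: [-3.141, 0.002, 1.662]
force: [-0.8, -8.0, -1.8]
width: 11.0
gripper_force: 59.1
```

```bash
python3 -m creep '[{"jaw":-1,"xyz":[1,0,0],"angular":[0,0,0]},{"jaw":-1,"xyz":[2,0,0],"angular":[0,0,0]},{"jaw":-1,"xyz":[2,0,0],"angular":[0,0,0]}]'
```

```text
clock: 13.98
eef_pos: [511.1, -61.8, 29.6]
tool_rot: [-3.141, 0.004, 1.661]
force: [-1.1, -12.2, -0.3]
width: 11.1
gripper_force: 59.2
```

```bash
python3 -m creep '[{"jaw":-1,"xyz":[-1.5,0,0],"angular":[0,0,0]},{"jaw":-1,"xyz":[-3.2,0,0],"angular":[0,0,0]},{"jaw":0,"xyz":[-3.2,0,0],"angular":[0,0,0]},{"jaw":0,"xyz":[-3.2,0,0],"angular":[0,0,0]},{"jaw":0,"xyz":[-3.2,0,0],"angular":[0,0,0]}]'; python3 look.py w7.png
```

```text
clock: 14.6
eef_pos: [511.8, -60.1, 29.5]
tool_rot: [3.14, -0.001, 1.665]
force: [-0.3, 0.9, -0.0]
width: 42.8
gripper_force: 0.0
14.6 eef [511.8 -60.1  29.5] 95.39 F [-0.3  0.9 -0. ] 42.7882934577143 eef in gauge -47.2 -0.1
block edge g [1.3 4.3] h [-24.3  24.5]
rails -20 [-17.2  17.6] 0.21
rails -40 [-17.4  17.6] 0.12
rails -60 [-17.2  17.4] 0.1
rails -80 [-17.2  17.4] 0.09
rod 0.61 ztop 45.9 g max [-59.9  -3.5]
  g -40 h [-5.4  5.6] 0.07
```

```bash
python3 -m creep '[{"jaw":0,"xyz":[0,0,-40],"angular":[0,0,0]},{"jaw":0,"xyz":[0,0,-90],"angular":[0,0,0]},{"jaw":0,"xyz":[-50,0,-100],"angular":[0,0,0]},{"jaw":0,"xyz":[-110,0,-100],"angular":[0,0,0]},{"jaw":0,"xyz":[-170,0,-100],"angular":[0,0,0]},{"jaw":0,"xyz":[-170,0,-100],"angular":[0,0,0]},{"jaw":0,"xyz":[-170,0,-100],"angular":[0,0,0]}]'
cat > cur.py <<'E'
from h import *
import sys
s=ctrl.read_state(); M=viewer.camera_model('wrist'); p,d=snap('wrist',sys.argv[1]); W=world('wrist',d,M)
a=np.radians(95.24); ux=np.array([np.cos(a),np.sin(a)]); uy=np.array([-ux[1],ux[0]])
mo=np.array([507.45,-13.1]); g=(W[...,:2]-mo)@ux; h=(W[...,:2]-mo)@uy; z=W[...,2]; e=s['eef_pos']
print(s['clock'],'eef z',e[2].round(1),'eef in gauge',((e[:2]-mo)@ux).round(1),((e[:2]-mo)@uy).round(1),s['width'])
def b(n,k):
    if k.sum()>5: print(n,k.sum(),'g',np.percentile(g[k],[1,99]).round(1),'h',np.percentile(h[k],[1,99]).round(1),'z',np.median(z[k]).round(1))
b('knob top',(z>70)&(z<77)&(abs(h)<14)&(g>-235)&(g<-80))
b('carriage top',(z>44)&(z<50)&(abs(h)<24)&(g>-235)&(g<-75))
b('rod top',(z>34)&(z<38)&(abs(h)<6)&(g>-130)&(g<-62))
b('grip top',(z>56)&(z<75)&(abs(h)<8)&(g>-70)&(g<-25))
for r in silhouettes('wrist','cursor_knob')[:2]: print('knob net',r['score'],r['xy'],np.median(g[r['pixels']]),np.median(h[r['pixels']]))
E
python3 cur.py w8.png
```

```text
clock: 15.58
eef_pos: [526.9, -229.8, 129.1]
tool_rot: [-3.141, -0.001, 1.663]
force: [-0.6, 1.4, 0.4]
width: 42.6
gripper_force: 0.0
15.575 eef z 129.1 eef in gauge -217.6 0.5 42.64119954413261
knob top 648 g [-203.  -180.1] h [-5.5  5.5] z 74.3
carriage top 2347 g [-205.7 -166.1] h [-18.6  18.8] z 47.4
knob net 0.72 [319.6, 157.6] -182.87061882293293 0.2964276145275296
```

View pics/w8.png

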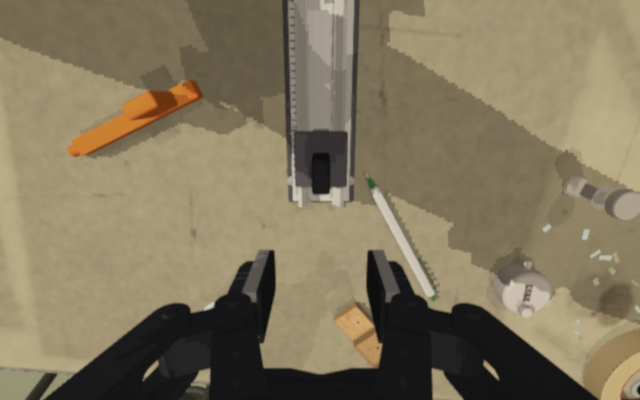

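The wrist view shows the cursor at (320,160), knob at (320,173), in line with the tool.

```bash
python3 -m creep '[{"jaw":0,"xyz":[26,-0.5,20],"angular":[0,0,0]},{"jaw":0,"xyz":[26,-0.5,60],"angular":[0,0,0]},{"jaw":0,"xyz":[26,-0.5,78],"angular":[0,0,0]},{"jaw":0,"xyz":[26,-0.5,84],"angular":[0,0,0]},{"jaw":0,"xyz":[26,-0.5,84],"angular":[0,0,0]},{"jaw":-1,"xyz":[26,-0.5,84],"angular":[0,0,0]},{"jaw":-1,"xyz":[26,-0.5,84],"angular":[0,0,0]},{"jaw":-1,"xyz":[26,-0.5,84],"angular":[0,0,0]},{"jaw":-1,"xyz":[26,-0.5,84],"angular":[0,0,0]},{"jaw":-1,"xyz":[26,-0.5,84],"angular":[0,0,0]}]'; python3 cur.py w9.png
```

```text
clock: 16.92
eef_pos: [524.7, -205.1, 46.4]
tool_rot: [3.14, 0.001, 1.663]
force: [-1.6, 0.4, 5.4]
width: 10.4
gripper_force: 60.6
16.925 eef z 46.4 eef in gauge -192.8 0.4 10.443256833038715
knob top 1550 g [-202.9 -179.6] h [-13.1  13.1] z 74.2
carriage top 3394 g [-194.7 -165.8] h [-18.6  18.7] z 47.4
rod top 98 g [-77.7 -76.6] h [-5.9  5.9] z 35.8
knob net 0.82 [319.7, 230.4] -179.76154349731652 0.1000510839854129
```

```bash
python3 -m creep '[{"jaw":-1,"xyz":[2,0,-1.5],"angular":[0,0,0]},{"jaw":-1,"xyz":[7,0,-1.5],"angular":[0,0,0]},{"jaw":-1,"xyz":[13,0,-1.5],"angular":[0,0,0]},{"jaw":-1,"xyz":[19,0,-1.5],"angular":[0,0,0]},{"jaw":-1,"xyz":[25,0,-1.5],"angular":[0,0,0]},{"jaw":-1,"xyz":[31,0,-1.5],"angular":[0,0,0]},{"jaw":-1,"xyz":[37,0,-1.5],"angular":[0,0,0]},{"jaw":-1,"xyz":[43,0,-1.5],"angular":[0,0,0]},{"jaw":-1,"xyz":[48,0,-1.5],"angular":[0,0,0]},{"jaw":-1,"xyz":[53,0,-1.5],"angular":[0,0,0]},{"jaw":-1,"xyz":[57,0,-1.5],"angular":[0,0,0]},{"jaw":-1,"xyz":[60,0,-1.5],"angular":[0,0,0]}]'; python3 cur.py w10.png
```

```text
clock: 18.52
eef_pos: [518.9, -144.3, 46.6]
tool_rot: [3.141, -0.0, 1.664]
force: [4.8, -2.2, -13.6]
width: 10.3
gripper_force: 58.6
18.525 eef z 46.6 eef in gauge -131.7 0.5 10.271611171703285
knob top 1539 g [-141.4 -118.8] h [-13.2  13. ] z 74.3
carriage top 3382 g [-133.7 -104.8] h [-18.5  18.9] z 47.3
rod top 778 g [-105.2  -63.7] h [-5.9  5.8] z 36.4
grip top 2231 g [-61.  -37.6] h [-5.9  5.9] z 72.1
knob net 0.7 [321.4, 230.4] -118.77370969219696 0.2635100231953825
knob net 0.59 [322.2, 158.1] -87.08796181110606 0.22221640784672406
```

```bash
python3 -m creep '[{"jaw":-1,"xyz":[3,0.5,1.0],"angular":[0,0,0]},{"jaw":-1,"xyz":[7,0.5,1.0],"angular":[0,0,0]},{"jaw":-1,"xyz":[11,0.5,1.0],"angular":[0,0,0]},{"jaw":-1,"xyz":[15,0.5,1.0],"angular":[0,0,0]},{"jaw":-1,"xyz":[18,0.5,1.0],"angular":[0,0,0]},{"jaw":-1,"xyz":[20,0.5,1.0],"angular":[0,0,0]},{"jaw":-1,"xyz":[22,0.5,1.0],"angular":[0,0,0]},{"jaw":-1,"xyz":[22,0.5,1.0],"angular":[0,0,0]}]'; python3 cur.py w11.png
```

```text
clock: 19.62
eef_pos: [517.0, -122.6, 46.4]
tool_rot: [3.142, 0.0, 1.664]
force: [-0.1, -1.0, 5.7]
width: 10.3
gripper_force: 61.1
19.625 eef z 46.4 eef in gauge -109.9 0.5 10.28288470643265
knob top 1550 g [-120.2  -96.8] h [-13.2  13.1] z 74.3
carriage top 3388 g [-111.9  -82.9] h [-18.5  18.8] z 47.3
rod top 441 g [-83.4 -69.1] h [-5.8  5.9] z 36.4
grip top 1933 g [-60.7 -37.4] h [-5.9  5.8] z 72.2
knob net 0.66 [320.1, 232.8] -96.8784496301325 0.20421463448936333
```

```bash
python3 -m creep '[{"jaw":-1,"xyz":[1,0,-0.4],"angular":[0,0,0]},{"jaw":-1,"xyz":[2,0,-0.4],"angular":[0,0,0]},{"jaw":-1,"xyz":[3,0,-0.4],"angular":[0,0,0]},{"jaw":-1,"xyz":[3.8,0,-0.4],"angular":[0,0,0]},{"jaw":-1,"xyz":[3.8,0,-0.4],"angular":[0,0,0]}]'
```

```text
clock: 20.35
eef_pos: [516.6, -119.0, 46.4]
tool_rot: [-3.142, 0.0, 1.664]
force: [0.3, -3.2, 5.4]
width: 10.4
gripper_force: 61.0
```

```bash
python3 -m creep '[{"jaw":-1,"xyz":[0.5,0,0],"angular":[0,0,0]},{"jaw":-1,"xyz":[1,0,0],"angular":[0,0,0]},{"jaw":-1,"xyz":[1,0,0],"angular":[0,0,0]}]'
```

```text
clock: 20.72
eef_pos: [516.5, -118.1, 46.4]
tool_rot: [-3.141, 0.0, 1.664]
force: [0.4, -2.3, 5.5]
width: 10.3
gripper_force: 61.0
```

```bash
python3 -m creep '[{"jaw":-1,"xyz":[0.5,0,0],"angular":[0,0,0]},{"jaw":-1,"xyz":[1,0,0],"angular":[0,0,0]},{"jaw":-1,"xyz":[1,0,0],"angular":[0,0,0]}]'
```

```text
clock: 21.1
eef_pos: [516.4, -117.1, 46.4]
tool_rot: [-3.141, 0.0, 1.664]
force: [-0.8, -2.1, 5.5]
width: 10.2
gripper_force: 61.0
```

```bash
python3 -m creep '[{"jaw":-1,"xyz":[0.5,0,0],"angular":[0,0,0]},{"jaw":-1,"xyz":[1,0,0],"angular":[0,0,0]},{"jaw":-1,"xyz":[1,0,0],"angular":[0,0,0]}]'
```

```text
clock: 21.48
eef_pos: [516.4, -116.8, 46.4]
tool_rot: [-3.142, 0.001, 1.663]
force: [-0.6, -3.7, 4.8]
width: 10.5
gripper_force: 61.0
```

Moved only 0.3 of 1 mm, so it looks like contact. I'll confirm with a slightly firmer push.

```bash
python3 -m creep '[{"jaw":-1,"xyz":[0.7,0,0],"angular":[0,0,0]},{"jaw":-1,"xyz":[1.5,0,0],"angular":[0,0,0]},{"jaw":-1,"xyz":[1.5,0,0],"angular":[0,0,0]}]'; python3 cur.py w12.png
```

```text
clock: 21.85
eef_pos: [516.5, -116.8, 46.4]
tool_rot: [3.141, 0.002, 1.662]
force: [-0.2, -6.3, 4.7]
width: 10.3
gripper_force: 60.9
21.85 eef z 46.4 eef in gauge -104.0 0.5 10.334640579350163
knob top 1543 g [-114.4  -91. ] h [-13.2  13.2] z 74.2
carriage top 3385 g [-106.   -77.2] h [-18.4  18.9] z 47.4
rod top 333 g [-77.6 -70.5] h [-5.9  5.9] z 36.5
grip top 1885 g [-60.5 -37.3] h [-5.7  5.8] z 72.2
knob net 0.75 [319.0, 108.8] -33.817157197350205 0.2075102109878844
knob net 0.66 [321.4, 231.3] -91.21571428944101 0.2255694740411893
```

```bash
python3 -m creep '[{"jaw":-1,"xyz":[-1,0,-0.2],"angular":[0,0,0]},{"jaw":-1,"xyz":[-1.9,0,-0.4],"angular":[0,0,0]},{"jaw":0,"xyz":[-1.9,0,-0.4],"angular":[0,0,0]},{"jaw":0,"xyz":[-1.9,0,-0.4],"angular":[0,0,0]},{"jaw":0,"xyz":[-1.9,0,-0.4],"angular":[0,0,0]},{"jaw":0,"xyz":[-1.9,0,-40],"angular":[0,0,0]},{"jaw":0,"xyz":[-1.9,0,-85],"angular":[0,0,0]},{"jaw":0,"xyz":[-40,0,-85],"angular":[0,0,0]},{"jaw":0,"xyz":[-40,0,-85],"angular":[0,0,0]}]'; python3 cur.py w13.png
```

```text
clock: 23.08
eef_pos: [520.0, -157.8, 131.7]
tool_rot: [3.141, 0.002, 1.659]
force: [-0.4, -0.3, -0.8]
width: 42.9
gripper_force: 0.0
23.075 eef z 131.7 eef in gauge -145.3 0.8 42.860657295619674
knob top 681 g [-114.7  -91.4] h [-5.3  6.1] z 74.2
carriage top 2396 g [-116.9  -77.9] h [-18.4  18.9] z 47.4
rod top 372 g [-77.  -62.1] h [-6.   5.4] z 36.4
grip top 860 g [-61.4 -38.1] h [-5.7  5.7] z 72.2
knob net 0.89 [321.8, 133.8] -95.54752179833963 0.0730893675372067
```

View pics/w13.png

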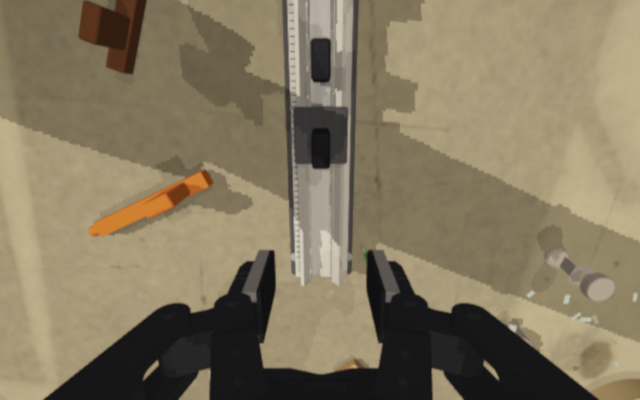

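The rod is seated, the cursor's front face (row 108) meets its rear end, and the gripper is clear of both.

```bash
python3 -c "
from h import *
print(ctrl.finish_job())"
```

```text
the job is handed in; nothing more can be done
None
```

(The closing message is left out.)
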